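# Open the lemon clamp board and hold it open

### The arm

A 6-joint arm with a two-finger parallel gripper is mounted at the origin on a cart in front of the work surface, level with it; the furniture and walls round the work are solid. World frame = base frame: x ahead of the robot, y to its left, z up, the work surface at z = 0. Lengths are in mm, angles in degrees, forces in N, time in s.
With the tool pointing down it reaches from about 375 to 925 mm from the base axis. Payload 5.7 kg.
Tool frame: the origin (TCP) lies midway between the tips of the shut fingers; the grasp point (between the pads) lies grasp_offset behind it (grasp_offset is the distance from the TCP to the grasp point, in mm); z points along the fingers, y is the line along which they close (so a half turn about z gives the same grasp; the last joint's range is limited). The gripper opens to 85 mm and grips with 20 to 120 N. Pads are 22 mm wide; open, the fingers measure 114 mm over their backs; the gripper's body (76 mm by 85 mm) begins 54 mm behind the grasp point. The pads swing forward as they close: fully open they stand 13 mm farther back than shut.
Start: joints at [70.296, 20.558, 86.54, -0, 72.909, -6.595], TCP at [136.08, 584.333, 231.267] pointing down, gripper open.
Joint ranges: [-170.27, 170.27], [-57.76, 135], [12.27, 136.19], [-55.21, 235.2], [11.17, 155.16], [-170.74, 170.74]. Speed limits (degrees/s): [136.94, 136.94, 180, 180, 180, 180].

### API

Orientations are given as [roll, pitch, yaw] about the fixed x, y, z axes, in that order (R = Rz(yaw) Ry(pitch) Rx(roll)).
In Python, from station import * gives the robot as it stands.
- The arm moves only by the tool apply_moves, never from a script. Its argument "steps" is a list of rows, each an object of numbers: "tx", "ty", "tz": the shift along the tool's x, y, z in m; "roll": the turn about the tool's z in rad; "jaw": the opening, from 0 (shut) to 1 (fully open). A call has 1 to 5 rows; each row shifts and turns the commanded pose from where the row before left it, along the tool's axes as they then stand; what a row does not reach is not made up. A row lasts 1/10 s, in which the tool goes at most 50 mm and 8.59 degrees, less where a joint would pass 70% of its speed; a pose out of reach is approached as far as the arm can. A call with a gripper value outside its range is refused whole. The fingers move at their own pace and stop on an object; the grip force is fixed at half the most. Time passes only in rows, so rows that do not move let the fingers close. It gives the time, the measured TCP pose, the force, the opening and the grip force at its end, in the units of the state.
- get_state(): the state, without advancing time (a new reading comes with each control period).
- camera(name): name is "side" or "top"; returns the picture (480x640x3 uint8, blue, green, red); there is no depth.
- get_calibration(name): a dict with "fov_y" (degrees; the focal length in pixels is half the picture's height over the tangent of half this angle, whatever the lens; pixels are square), "cx", "cy" (the principal point, pixels), "R" (3x3) and "t" (3): a world point X has camera coordinates R X + t. Camera axes: x right, y down, z forward; pixel columns grow to the right and rows downward; lengths in mm; the calibration is good to about 2 mm. A picture is of the moment at which its call begins. get_calibration takes no time and is no camera call.
- sign_off(): hands the job in; it is judged then, once.
The state is a dict: "time_s": time; "joints": joint angles; "joint_velocities": joint speeds; "joint_efforts": joint torques, N m; "eef_pos": TCP position; "ee_rot": TCP orientation; "ft_force": force on the tool from outside, world axes, zero at the start; "ft_torque": the same for the moment, N m; "grip_width": finger opening in mm; "gripper_force": force on a finger pad.
Only numpy, scipy, OpenCV 4.12 (cv2) and the standard library are available. Lean on these libraries where they do the work, as an engineer would, in place of code of your own. Each camera call takes 0.05 s, during which the arm holds its last target. There are 200 camera calls.

### The job

Get the wooden clamp board ready for me to set a lemon in: first swing the steel hasp down across the dark end stop until it rests fully closed over its staple, and only then pull the spring jaw back by its raised steel bar until its white pointer is level with the red mark on the scale. The jaw springs shut if let go, so finish with the gripper still holding the jaw still at the mark. Leave the other things on the worktop where they are.

Things in the scene. Friction and masses are not known exactly. Their poses are not given: they have to be found in the camera images.
- board: light wooden clamp board, 240 (x) x 180 (y) mm, top at z 26, fixed to the worktop. Origin under its centre; +x points from the pull bar to the dark end stop (away from the robot), +y left, z up. In this frame, mm: end stop x 75 to 93, y -55 to 55, top z 71; hasp bracket cheeks at x 67 and 101, y 62 to 78, top z 84; black scale with white ticks along the -y edge
- hasp_hinge (a point): middle of the hasp's hinge pin, at (84, 70, 77) mm in the board's frame; the pin runs along the board's x
- hasp_tip (a point): middle of the red grip roll (26 mm long, 8 mm thick) at the free end of the hasp, 96 mm from the hinge. The hasp is a slotted steel strap, 26 mm wide, 4 mm thick
- hasp (a joint): hasp angle, rad: 0 = closed, strap level, pointing to the board's -y across the end stop with the staple through its slot (here it stops); 1.57 = upright; up to 1.9 it leans out to +y. Light friction (about 1 N at the tip) keeps it where it is left
- staple (a point): the small steel staple, 8 mm wide, on the end stop, 70 mm from the hinge; this point lies at the closed strap's height, 77 mm above the worktop; the staple's top stands 11 mm higher
- jaw_bar (a point): middle of the jaw's pull bar: round steel, 14 mm thick, along the board's y, axis 88 mm above the worktop, 76 mm clear between its posts, free below it down to z 42 mm. At rest at (0, 0, 88) mm in the board's frame; the grey jaw plate (top at z 60 mm) begins 44 mm from the bar's axis toward the end stop
- jaw_pointer (a point): tip of the jaw's white pointer, 6 mm wide, in line with the pull bar, 71 mm to its -y side, 34 mm above the worktop; moves with the jaw
- jaw (a joint): how far the jaw is pulled out, m: 0 = sprung shut (rest), grows as it slides toward the board's -x (toward the robot), at most 0.095. Spring: about 3 N at rest, 8 N at 0.04, 12 N at 0.075; it returns by itself when let go
- mark: red mark clipped across the scale, 6 mm wide (x), 18 mm long (y); origin at the centre of its underside, axes as the board's. It stands 40 to 74 mm from the resting pointer along the board's -x; the jaw is at the mark when the pointer and this origin have the same x in the board's frame
- half_tin: bystander: short food tin, teal, 75 mm wide, 58 mm tall; origin under its centre
- lemon: bystander: the yellow lemon, 76x56x55 mm; origin under its centre
- garlic: bystander: garlic bulb, about 53 mm; origin under its centre
- peeler: bystander: red-handled peeler lying flat, 170x25x18 mm; origin under its centre
- teaspoon: bystander: metal teaspoon lying flat, 130x26x11 mm; origin under its centre
- peg: bystander: blue clothes peg lying flat, 15x72x12 mm; origin under its centre

How it is judged (in metres and radians):
On the way, in this order (a step that is already met when the one before it is completed fails the run):
1. the hasp is swung fully closed while the jaw is still at rest (value of joint hasp below 0.08 rad and value of joint jaw below 0.01 m), for 0.2 s.
2. the fingers hold the jaw with its pointer at the red mark (value of joint hasp below 0.08 rad and x of jaw_pointer in the frame of mark between -0.005 and 0.005 m and contact force between the fingers and jaw above 3 N), for 0.3 s.
At the end, for the whole second after the job is handed in: the hasp is closed (within 0.08 rad), the jaw's pointer is within 5 mm of the red mark along the scale, at rest (below 10 mm/s), and the fingers bear on the jaw with more than 3 N (all of step 2 and velocity of joint jaw between -0.01 and 0.01 m/s); the arm keeps its last pose, push and grip.
It fails at once if the jaw is pulled out while the hasp is open (value of joint jaw above 0.02 m and value of joint hasp above 0.2 rad).
It fails at once if another thing on the worktop is moved by more than 3 cm (distance of any of half_tin, lemon, garlic, peeler, teaspoon, peg from where it was at the start of the episode above 0.03 m).
It also fails if it takes over 42 s, if anything falls off the work surface, if the arm or the gripper's body presses on something with over 40 N, if the wrist force passes 120 N, or if a joint passes its speed limit or range.

## Working session

There is one attempt and no reset: what is moved stays moved. The work goes in short steps, Python scripts to look and compute and a tool call to move; the robot and the scene stay as the last step left them, time stands still between calls to the robot, and variables do not carry over. Pictures are saved under pics/ and viewed, at most 10 in all, crops included, and the job is handed in when it is done.

Besides the shell and the picture viewer there is one more tool, called after "Emit:" by a JSON object that holds its "method" and its "body". apply_moves: Moves the arm, as the interface text tells. Its arguments: {"type":"object","properties":{"steps":{"type":"array","items":{"type":"object","properties":{"tx":{"type":"number"},"ty":{"type":"number"},"tz":{"type":"number"},"roll":{"type":"number"},"jaw":{"type":"number"}}}}},"required":["steps"]}

```bash
mkdir -p pics; python3 - <<'E'
from station import *
import cv2,json
for n in("top","side"):
    cv2.imwrite(f"pics/{n}0.png",camera(n)); c=get_calibration(n); print(n,c)
print(get_state())
E
```

```text
top {'fov_y': 56.477477071819045, 'cx': 321.44729740839944, 'cy': 242.9585520520277, 'R': array([[-7.04286612e-03, -9.99974103e-01, -1.48019821e-03],
       [-9.91785115e-01,  7.17423733e-03, -1.27713807e-01],
       [ 1.27721119e-01,  5.68567309e-04, -9.91809958e-01]]), 't': array([  71.20709928,  517.96006198, 1190.10104502])}
side {'fov_y': 42.085947404589085, 'cx': 318.01957687629056, 'cy': 239.41337164059428, 'R': array([[ 4.99155356e-01, -8.66512341e-01,  5.41375050e-04],
       [-7.24503142e-01, -4.17693367e-01, -5.48295037e-01],
       [ 4.75330545e-01,  2.73292177e-01, -8.36284796e-01]]), 't': array([-223.52613073,  436.78761164, 1274.55352066])}
{'time_s': 0.1, 'joints': array([ 7.02960161e+01,  2.05965731e+01,  8.65937915e+01,  8.92718047e-04,
        7.29092102e+01, -6.59506522e+00]), 'joint_velocities': array([-0.00701145, -0.08422347, -0.2266474 , -0.09440175,  0.06368707,
       -0.03083457]), 'joint_efforts': array([-2.30655337e-05, -5.28644443e+01, -2.79351085e+01, -1.23537353e-05,
        5.08860801e-03, -3.03706815e-05]), 'eef_pos': array([135.87400107, 583.76828389, 230.50224214]), 'ee_rot': array([-1.79901182e+02, -1.22835158e-02,  1.66890808e+02]), 'ft_force': array([-0.15253103, -0.39502172,  0.62213309]), 'ft_torque': array([0.01990553, 0.05208665, 0.00034922]), 'gripper_force': 0.0, 'grip_width': 85.2499908169852}
```

View pics/top0.png

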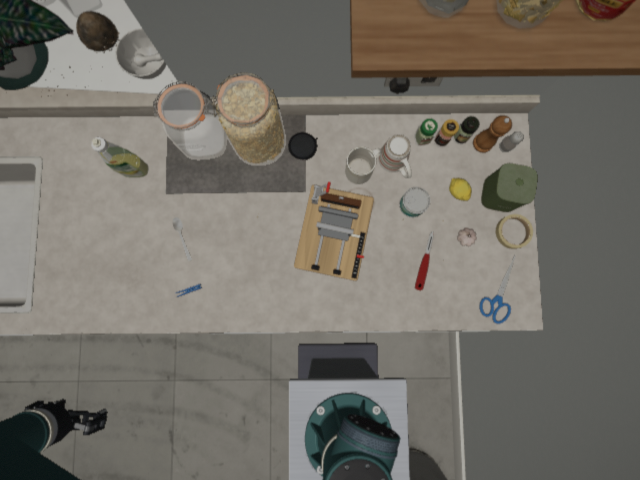

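View pics/side0.png

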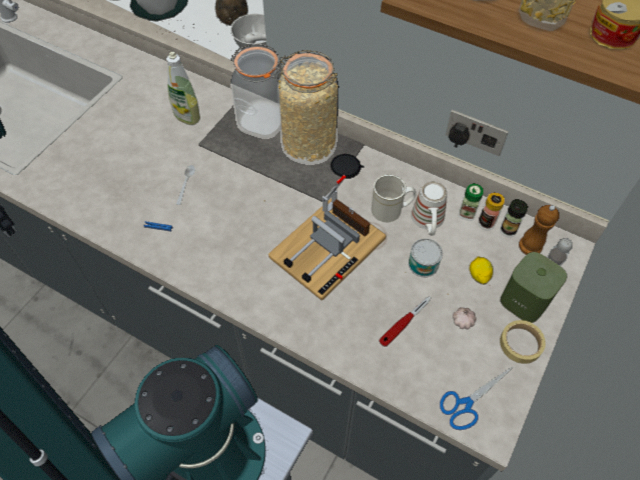

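The overviews show the board at about (336,232) in the top view and (327,250) in the side view, with the hasp near (323,190) and (338,190). Next I'll measure the board's pose with masks and zoom in.

```bash
cat > h.py <<'E'
import numpy as np,cv2
from station import *
def K(n):
    c=get_calibration(n); f=240/np.tan(np.radians(c['fov_y']/2)); return f,c['cx'],c['cy'],np.array(c['R']),np.array(c['t'])
def ray(n,p):
    f,cx,cy,R,t=K(n); return -R.T@t, R.T@np.array([(p[0]-cx)/f,(p[1]-cy)/f,1])
def plane(n,p,z):
    o,d=ray(n,p); return o+d*(z-o[2])/d[2]
def proj(n,X):
    f,cx,cy,R,t=K(n); q=R@np.array(X,float)+t; return np.array([cx+f*q[0]/q[2],cy+f*q[1]/q[2]])
def two(p,q):
    o1,d1=ray("top",p);o2,d2=ray("side",q)
    s=np.linalg.lstsq(np.c_[d1,-d2],o2-o1,rcond=None)[0]
    a,b=o1+d1*s[0],o2+d2*s[1]; return (a+b)/2,np.linalg.norm(a-b)
E
python3 - <<'E'
from h import *
for n,(x0,y0,x1,y1) in dict(top=(285,175,395,290),side=(255,160,400,310)).items():
    im=cv2.imread(f"pics/{n}0.png"); c=im[y0:y1,x0:x1]; hsv=cv2.cvtColor(c,cv2.COLOR_BGR2HSV)
    m=cv2.inRange(hsv,(10,70,130),(25,200,255)); 
    cs=cv2.findContours(m,0,2)[0]; k=max(cs,key=cv2.contourArea)
    h=cv2.convexHull(np.vstack([q for q in cs if cv2.contourArea(q)>15]))
    ap=cv2.approxPolyDP(h,4,True)[:,0]+[x0,y0]; print(n,ap.tolist())
    if len(ap)<9: print([plane(n,p,26).round(0)[:2].tolist() for p in ap])
    r=cv2.inRange(hsv,(0,150,120),(7,255,255))|cv2.inRange(hsv,(173,150,120),(180,255,255))
    N,_,st,ce=cv2.connectedComponentsWithStats(r)
    print('red',[(st[i,4],(ce[i]+[x0,y0]).round(1).tolist(),st[i,:4].tolist()) for i in range(1,N) if st[i,4]>3])
    cv2.imwrite(f"pics/{n}0c.png",cv2.resize(c,None,fx=4 if n=="side" else 5,fy=4 if n=="side" else 5,interpolation=cv2.INTER_CUBIC))
E
```

```text
top [[373, 198], [355, 280], [294, 266], [312, 185]]
[[645.0, -77.0], [417.0, -23.0], [456.0, 143.0], [683.0, 93.0]]
red [(np.int32(23), [327.6, 187.1], [41, 7, 4, 10]), (np.int32(15), [359.4, 256.1], [72, 80, 6, 3])]
side [[385, 234], [322, 297], [269, 257], [321, 207]]
[[646.0, -77.0], [416.0, -29.0], [447.0, 136.0], [638.0, 101.0]]
red [(np.int32(27), [340.7, 178.9], [82, 16, 9, 7]), (np.int32(22), [338.4, 275.3], [80, 113, 8, 6])]
```

View pics/top0c.png

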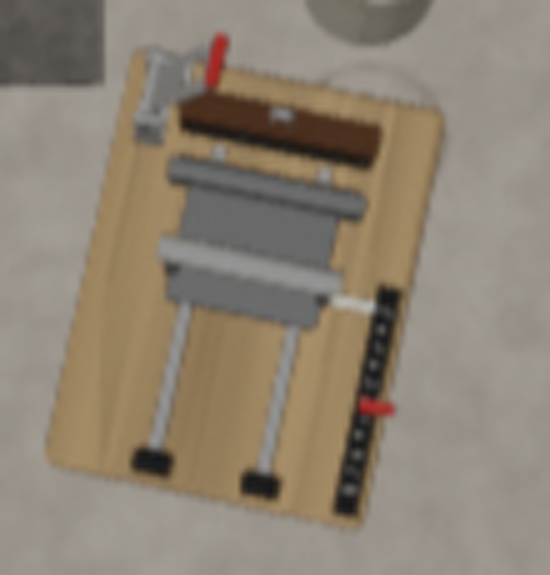

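View pics/side0c.png

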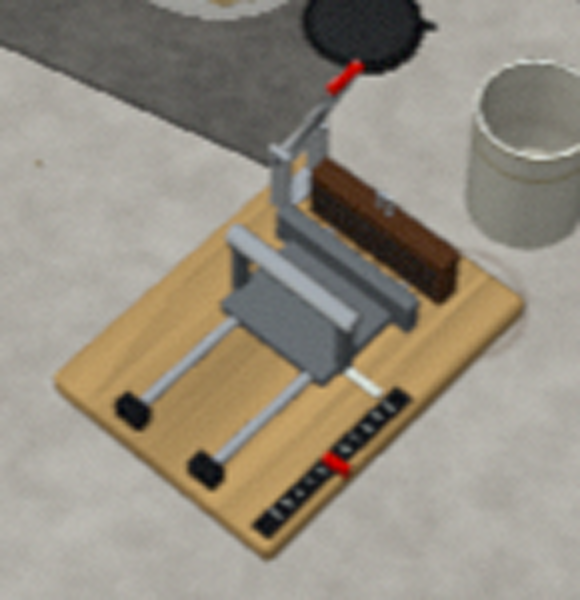

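Both crops are clear. In the top view the hasp's red roll is at (327.6,187) and the mark at (359.4,256). In the side view they are at (340.7,179) and (338.4,275). The hasp stands roughly upright, and I'll compute its pose next.

```bash
cat >> h.py <<'E'
C=np.array([[683,93],[645,-77],[417,-23],[456,143]],float)
E
python3 - <<'E'
from h import *
import station
print([ (k,getattr(station,k)) for k in dir(station) if 'off' in k.lower() and not callable(getattr(station,k))])
loc=np.array([[120,90],[120,-90],[-120,-90],[-120,90]],float)
top=np.array([plane("top",p,26)[:2] for p in [(312,185),(373,198),(355,280),(294,266)]])
b=top.mean(0);q=top-b
yaw=np.arctan2((loc[:,0]*q[:,1]-loc[:,1]*q[:,0]).sum(),(loc*q).sum());print('board',b,np.degrees(yaw))
R=np.array([[np.cos(yaw),-np.sin(yaw)],[np.sin(yaw),np.cos(yaw)]])
W=lambda p:np.r_[R@np.array(p[:2])+b,p[2]]
L=lambda X:np.r_[R.T@(np.array(X)[:2]-b),X[2]]
tip,e=two((327.6,187.1),(340.7,178.9));print('tip',tip,e,'local',L(tip))
mk,e=two((359.4,256.1),(338.4,275.3));print('mark',mk,e,L(mk))
print('hinge',W((84,70,77)),'closed tip',W((84,-26,77)),'bar',W((0,0,88)))
# check: model points in images
for nm,p in dict(bar1=(0,38,88),bar0=(0,-38,88),ptr=(0,-71,34),stopA=(75,-55,71),stopB=(75,55,71),staple=(84,0,88)).items():
    print(nm,proj("top",W(p)).round(1),proj("side",W(p)).round(1))
for nm,p,z in (('jarbase',(265,163),0),('glassbase',(200,158),0),):print(nm,plane("top",p,z))
print('jartop',two((246,97),(305,70)),'jar2top',two((181,103),(257,58)),'mug',two((361,158),(388,185)))
E
```

```text
[('grasp_offset', 18.700000000000003)]
board [550.35022637  33.87489164] -12.955705620387024
tip [640.60524002  50.82677941 168.15099173] 1.0623480150352564 local [ 84.15687852  36.75532322 168.15099173]
mark [481.56088154 -35.72945774  33.75031401] 0.10445942549012256 [-51.43308488 -83.25489292  33.75031401]
hinge [647.90573573  83.26034085  77.        ] closed tip [626.38275476 -10.29585237  77.        ] bar [550.35022637  33.87489164  88.        ]
bar1 [320.  225.1] [315.5 220.1]
bar0 [348.3 231.3] [339.3 238.3]
ptr [358.9 236.9] [348.9 258.5]
stopA [360.  206.6] [365.2 227.1]
stopB [319.9 197.9] [331.3 202. ]
staple [340.9 197.6] [350.8 208. ]
jarbase [756.05512454 228.4315194    0.        ]
glassbase [772.34899233 416.08750427   0.        ]
jartop (array([820.55056654, 243.0026642 , 274.34725703]), np.float64(14.419225700108266)) jar2top (array([831.27337737, 399.72535364, 233.60973906]), np.float64(0.13058711826676456)) mug (array([734.08730156, -36.62904174,  99.69519915]), np.float64(6.327164484102349))
```

```bash
cat >> h.py <<'E'
b=np.array([550.35,33.87]);yaw=np.radians(-12.96)
R2=np.array([[np.cos(yaw),-np.sin(yaw)],[np.sin(yaw),np.cos(yaw)]])
W=lambda p:np.r_[R2@np.array(p[:2],float)+b,p[2]]
L=lambda X:np.r_[R2.T@(np.array(X)[:2]-b),X[2]]
def rows(pts,yaw1=77.04,p=None,y=None):
    "tool-frame rows through world points; yaw spread evenly"
    s=get_state(); p=s['eef_pos'] if p is None else p; y=s['ee_rot'][2] if y is None else y
    dy=(yaw1-y+180)%360-180; dy/=len(pts)
    for q in pts:
        d=np.array(q)-p; a=np.radians(y); 
        print(dict(tx=round((np.cos(a)*d[0]+np.sin(a)*d[1])/1000,4),ty=round((np.sin(a)*d[0]-np.cos(a)*d[1])/1000,4),tz=round(-d[2]/1000,4),roll=round(-np.radians(dy),4)))
        p=np.array(q,float); y+=dy
E
python3 - <<'E'
from h import *
p0=get_state()['eef_pos']; g=W((84,85,225)); print(g)
rows([p0+(g-p0)*i/20 for i in range(1,21)])
E
```

```text
[651.27327199  97.86604027 225.        ]
{'tx': np.float64(-0.0306), 'ty': np.float64(-0.0178), 'tz': np.float64(0.0003), 'roll': np.float64(0.0784)}
{'tx': np.float64(-0.0319), 'ty': np.float64(-0.0154), 'tz': np.float64(0.0003), 'roll': np.float64(0.0784)}
{'tx': np.float64(-0.033), 'ty': np.float64(-0.0128), 'tz': np.float64(0.0003), 'roll': np.float64(0.0784)}
{'tx': np.float64(-0.0339), 'ty': np.float64(-0.0102), 'tz': np.float64(0.0003), 'roll': np.float64(0.0784)}
{'tx': np.float64(-0.0346), 'ty': np.float64(-0.0075), 'tz': np.float64(0.0003), 'roll': np.float64(0.0784)}
{'tx': np.float64(-0.0351), 'ty': np.float64(-0.0048), 'tz': np.float64(0.0003), 'roll': np.float64(0.0784)}
{'tx': np.float64(-0.0354), 'ty': np.float64(-0.002), 'tz': np.float64(0.0003), 'roll': np.float64(0.0784)}
{'tx': np.float64(-0.0354), 'ty': np.float64(0.0008), 'tz': np.float64(0.0003), 'roll': np.float64(0.0784)}
{'tx': np.float64(-0.0352), 'ty': np.float64(0.0035), 'tz': np.float64(0.0003), 'roll': np.float64(0.0784)}
{'tx': np.float64(-0.0349), 'ty': np.float64(0.0063), 'tz': np.float64(0.0003), 'r
[... 404 characters left out ...]
tz': np.float64(0.0003), 'roll': np.float64(0.0784)}
{'tx': np.float64(-0.0298), 'ty': np.float64(0.0191), 'tz': np.float64(0.0003), 'roll': np.float64(0.0784)}
{'tx': np.float64(-0.0282), 'ty': np.float64(0.0214), 'tz': np.float64(0.0003), 'roll': np.float64(0.0784)}
{'tx': np.float64(-0.0265), 'ty': np.float64(0.0235), 'tz': np.float64(0.0003), 'roll': np.float64(0.0784)}
{'tx': np.float64(-0.0245), 'ty': np.float64(0.0255), 'tz': np.float64(0.0003), 'roll': np.float64(0.0784)}
{'tx': np.float64(-0.0225), 'ty': np.float64(0.0274), 'tz': np.float64(0.0003), 'roll': np.float64(0.0784)}
{'tx': np.float64(-0.0202), 'ty': np.float64(0.0291), 'tz': np.float64(0.0003), 'roll': np.float64(0.0784)}
```

Emit:
{"method": "apply_moves", "body": {"steps": [{"tx":-0.031,"ty":-0.018,"roll":0.078,"jaw":0},{"tx":-0.032,"ty":-0.015,"roll":0.078,"jaw":0},{"tx":-0.033,"ty":-0.013,"roll":0.078,"jaw":0},{"tx":-0.034,"ty":-0.01,"roll":0.078,"jaw":0},{"tx":-0.035,"ty":-0.0075,"roll":0.078,"jaw":0}]}}

```text
schema error: expected keys tx, ty, tz, roll, jaw
```

Emit:
{"method": "apply_moves", "body": {"steps": [{"tx":-0.035,"ty":-0.005,"roll":0.078,"jaw":0},{"tx":-0.035,"ty":-0.002,"roll":0.078,"jaw":0},{"tx":-0.035,"ty":0.001,"roll":0.078,"jaw":0},{"tx":-0.035,"ty":0.0035,"roll":0.078,"jaw":0},{"tx":-0.035,"ty":0.006,"roll":0.078,"jaw":0}]}}

```text
schema error: expected keys tx, ty, tz, roll, jaw
```

Emit:
{"method": "apply_moves", "body": {"steps": [{"tx":-0.034,"ty":0.009,"roll":0.078,"jaw":0},{"tx":-0.033,"ty":0.012,"roll":0.078,"jaw":0},{"tx":-0.032,"ty":0.014,"roll":0.078,"jaw":0},{"tx":-0.031,"ty":0.017,"roll":0.078,"jaw":0},{"tx":-0.03,"ty":0.019,"roll":0.078,"jaw":0}]}}

```text
schema error: expected keys tx, ty, tz, roll, jaw
```

Emit:
{"method": "apply_moves", "body": {"steps": [{"tx":-0.028,"ty":0.021,"roll":0.078,"jaw":0},{"tx":-0.026,"ty":0.023,"roll":0.078,"jaw":0},{"tx":-0.025,"ty":0.025,"roll":0.078,"jaw":0},{"tx":-0.022,"ty":0.027,"roll":0.078,"jaw":0},{"tx":-0.02,"ty":0.029,"roll":0.078,"jaw":0}]}}

```text
schema error: expected keys tx, ty, tz, roll, jaw
```

```bash
python3 - <<'E'
from h import *
s=get_state();print(s['time_s'],s['eef_pos'],s['ee_rot'],s['joints'],s['ft_force'],L(s['eef_pos']))
# arc of TCP with strap angle
pts=[W((84,85,163))]
for th,r in ((74,88),(66,88),(58,88),(50,89),(42,90),(34,92),(26,94),(18,96),(10,98),(4,100),(0,100)):
    t=np.radians(th); l=(84,70-r*np.cos(t)+4*np.sin(t)+11,77+r*np.sin(t)+4*np.cos(t)); print(th,np.round(l,0)); pts.append(W(l))
rows(pts)
E
```

```text
0.1 [135.87400107 583.76828389 230.50224214] [-1.79901182e+02 -1.22835158e-02  1.66890808e+02] [ 7.02960161e+01  2.05965731e+01  8.65937915e+01  8.92718047e-04
  7.29092102e+01 -6.59506522e+00] [-0.15253103 -0.39502172  0.62213309] [-527.24410566  442.93580727  230.50224214]
74 [ 84.  61. 163.]
66 [ 84.  49. 159.]
58 [ 84.  38. 154.]
50 [ 84.  27. 148.]
42 [ 84.  17. 140.]
34 [ 84.   7. 132.]
26 [ 84.  -2. 122.]
18 [ 84.  -9. 110.]
10 [ 84. -15.  98.]
4 [ 84. -18.  88.]
0 [ 84. -19.  81.]
{'tx': np.float64(-0.6122), 'ty': np.float64(-0.3563), 'tz': np.float64(0.0675), 'roll': np.float64(0.1307)}
{'tx': np.float64(-0.0032), 'ty': np.float64(-0.0242), 'tz': np.float64(0.0003), 'roll': np.float64(0.1307)}
{'tx': np.float64(-0.0031), 'ty': np.float64(-0.0113), 'tz': np.float64(0.0037), 'roll': np.float64(0.1307)}
{'tx': np.float64(-0.0043), 'ty': np.float64(-0.0102), 'tz': np.float64(0.0053), 'roll': np.float64(0.1307)}
{'tx': np.float64(-0.0055), 'ty': np.float64(-0.0094), 'tz': np.float64(0.006), 'roll': np.float64(0.1307)}
{'tx': np.float64(-0.0061), 'ty': np.float64(-0.008), 'tz': np.float64(0.0076), 'roll': np.float64(0.1307)}
{'tx': np.float64(-0.007), 'ty': np.float64(-0.0069), 'tz': np.float64(0.0084), 'roll': np.float64(0.1307)}
{'tx': np.float64(-0.0069), 'ty': np.float64(-0.0053), 'tz': np.float64(0.01), 'roll': np.float64(0.1307)}
{'tx': np.float64(-0.0064), 'ty': np.float64(-0.0037), 'tz': np.float64(0.0113), 'roll': np.float64(0.1307)}
{'tx': np.float64(-0.0053), 'ty': np.float64(-0.0022), 'tz': np.float64(0.0125), 'roll': np.float64(0.1307)}
{'tx': np.float64(-0.0035), 'ty': np.float64(-0.0009), 'tz': np.float64(0.01), 'roll': np.float64(0.1307)}
{'tx': np.float64(-0.0005), 'ty': np.float64(-0.0001), 'tz': np.float64(0.007), 'roll': np.float64(0.1307)}
```

The call requires all five keys in every row, so nothing moved. I'll resend with `tz` included.

Emit:
{"method": "apply_moves", "body": {"steps": [{"tx":-0.031,"ty":-0.018,"tz":0,"roll":0.078,"jaw":0},{"tx":-0.032,"ty":-0.015,"tz":0,"roll":0.078,"jaw":0},{"tx":-0.033,"ty":-0.013,"tz":0,"roll":0.078,"jaw":0},{"tx":-0.034,"ty":-0.01,"tz":0,"roll":0.078,"jaw":0},{"tx":-0.035,"ty":-0.0075,"tz":0,"roll":0.078,"jaw":0}]}}

```text
time_s: 0.6
eef_pos: [266.6, 461.5, 230.9]
ee_rot: [-180.0, 0.0, 144.4]
ft_force: [0.5, 0.8, 0.6]
grip_width: 12.4
gripper_force: 0.0
```

Emit:
{"method": "apply_moves", "body": {"steps": [{"tx":-0.035,"ty":-0.005,"tz":0,"roll":0.078,"jaw":0},{"tx":-0.035,"ty":-0.002,"tz":0,"roll":0.078,"jaw":0},{"tx":-0.035,"ty":0.001,"tz":0,"roll":0.078,"jaw":0},{"tx":-0.035,"ty":0.0035,"tz":0,"roll":0.078,"jaw":0},{"tx":-0.035,"ty":0.006,"tz":0,"roll":0.078,"jaw":0}]}}

```text
time_s: 1.1
eef_pos: [394.9, 340.9, 231.0]
ee_rot: [-180.0, 0.0, 122.0]
ft_force: [-0.1, -0.3, -0.4]
grip_width: -0.2
gripper_force: 0.0
```

Emit:
{"method": "apply_moves", "body": {"steps": [{"tx":-0.034,"ty":0.009,"tz":0,"roll":0.078,"jaw":0},{"tx":-0.033,"ty":0.012,"tz":0,"roll":0.078,"jaw":0},{"tx":-0.032,"ty":0.014,"tz":0,"roll":0.078,"jaw":0},{"tx":-0.031,"ty":0.017,"tz":0,"roll":0.078,"jaw":0},{"tx":-0.03,"ty":0.019,"tz":0,"roll":0.078,"jaw":0}]}}

```text
time_s: 1.6
eef_pos: [524.0, 221.2, 230.9]
ee_rot: [-180.0, 0.0, 99.7]
ft_force: [-0.8, -0.1, -1.2]
grip_width: -0.1
gripper_force: 0.0
```

Emit:
{"method": "apply_moves", "body": {"steps": [{"tx":-0.028,"ty":0.021,"tz":0,"roll":0.078,"jaw":0},{"tx":-0.026,"ty":0.023,"tz":0,"roll":0.078,"jaw":0},{"tx":-0.025,"ty":0.025,"tz":0,"roll":0.078,"jaw":0},{"tx":-0.022,"ty":0.027,"tz":0,"roll":0.078,"jaw":0},{"tx":-0.02,"ty":0.029,"tz":0,"roll":0.078,"jaw":0}]}}

```text
time_s: 2.1
eef_pos: [651.6, 101.5, 230.7]
ee_rot: [-179.9, 0.0, 77.3]
ft_force: [-0.1, 0.5, 0.4]
grip_width: -0.0
gripper_force: 0.0
```

```bash
python3 - <<'E'
from h import *
s=get_state();print(s['time_s'],s['eef_pos'],s['ee_rot'],s['joints'],s['ft_force'],L(s['eef_pos']),s['grip_width'])
E
```

```text
2.1 [651.58831882 101.45482533 230.74337142] [-1.79936219e+02  1.91460236e-02  7.73178635e+01] [ 2.85352440e+00  2.55059170e+01  7.86157190e+01 -1.40558482e-03
  7.59449427e+01  1.55360137e+01] [-0.05134279  0.51984035  0.41202966] [ 83.50216204  88.56802328 230.74337142] -0.031347215789551866
```

Emit:
{"method": "apply_moves", "body": {"steps": [{"tx":0,"ty":0,"tz":0.034,"roll":0.005,"jaw":0},{"tx":0,"ty":0,"tz":0.034,"roll":0,"jaw":0},{"tx":-0.014,"ty":0,"tz":0,"roll":0,"jaw":0},{"tx":-0.014,"ty":0,"tz":0,"roll":0,"jaw":0},{"tx":-0.012,"ty":0,"tz":0.004,"roll":0,"jaw":0}]}}

```text
time_s: 2.6
eef_pos: [643.3, 62.2, 161.4]
ee_rot: [179.8, -0.0, 77.2]
ft_force: [-0.6, 2.4, -0.5]
grip_width: -0.1
gripper_force: 0.5
```

Emit:
{"method": "apply_moves", "body": {"steps": [{"tx":-0.006,"ty":0,"tz":0.003,"roll":0,"jaw":0},{"tx":-0.005,"ty":0,"tz":0.002,"roll":0,"jaw":0},{"tx":-0.006,"ty":0,"tz":0.003,"roll":0,"jaw":0},{"tx":-0.005,"ty":0,"tz":0.003,"roll":0,"jaw":0},{"tx":0,"ty":0,"tz":0,"roll":0,"jaw":0}]}}

```text
time_s: 3.1
eef_pos: [636.9, 41.6, 147.9]
ee_rot: [-180.0, 0.0, 77.2]
ft_force: [0.1, -0.9, 0.7]
grip_width: -0.1
gripper_force: 0.0
```

```bash
python3 - <<'E'
from h import *
s=get_state();print(L(s['eef_pos']),s['ft_force'])
a=camera("top")[170:290,280:400];c=camera("side")[130:280,260:410]
cv2.imwrite("pics/m1.png",np.hstack([cv2.resize(a,(400,400),interpolation=2),cv2.resize(c,(400,400),interpolation=2)]))
E
```

```text
[ 82.6023978   26.92972182 147.88603492] [ 0.08169723 -0.88901828  0.69414464]
```

View pics/m1.png

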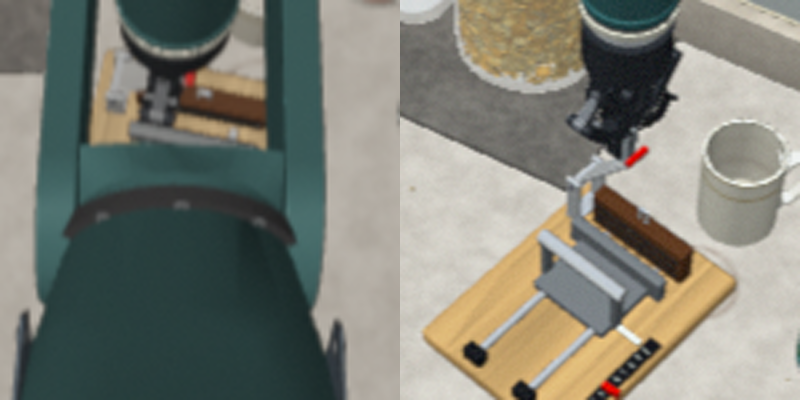

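The side view shows the shut fingers at about (625,148) against the strap, just behind the red roll at (637,157). The hasp is swinging down to about 50° as planned, so I'll continue along the arc.

Emit:
{"method": "apply_moves", "body": {"steps": [{"tx":-0.005,"ty":0.001,"tz":0.004,"roll":0,"jaw":0},{"tx":-0.005,"ty":0,"tz":0.004,"roll":0,"jaw":0},{"tx":-0.005,"ty":0,"tz":0.004,"roll":0,"jaw":0},{"tx":-0.005,"ty":0,"tz":0.004,"roll":0,"jaw":0},{"tx":-0.005,"ty":0,"tz":0.005,"roll":0,"jaw":0}]}}

```text
time_s: 3.7
eef_pos: [632.8, 18.4, 126.4]
ee_rot: [-180.0, -0.1, 77.2]
ft_force: [2.2, 7.5, -5.3]
grip_width: -0.0
gripper_force: 4.1
```

Emit:
{"method": "apply_moves", "body": {"steps": [{"tx":-0.004,"ty":0,"tz":0.005,"roll":0,"jaw":0},{"tx":-0.004,"ty":0,"tz":0.006,"roll":0,"jaw":0},{"tx":-0.004,"ty":0,"tz":0.006,"roll":0,"jaw":0},{"tx":-0.003,"ty":0,"tz":0.006,"roll":0,"jaw":0},{"tx":-0.003,"ty":0,"tz":0.006,"roll":0,"jaw":0}]}}

```text
time_s: 4.2
eef_pos: [628.8, -0.6, 97.9]
ee_rot: [180.0, 0.0, 77.2]
ft_force: [0.7, 0.1, -0.2]
grip_width: 0.3
gripper_force: 0.3
```

Emit:
{"method": "apply_moves", "body": {"steps": [{"tx":-0.003,"ty":0,"tz":0.005,"roll":0,"jaw":0},{"tx":-0.002,"ty":0,"tz":0.004,"roll":0,"jaw":0},{"tx":-0.001,"ty":0,"tz":0.003,"roll":0,"jaw":0},{"tx":0,"ty":0,"tz":0.002,"roll":0,"jaw":0},{"tx":0,"ty":0,"tz":0,"roll":0,"jaw":0}]}}

```text
time_s: 4.7
eef_pos: [627.4, -5.9, 84.1]
ee_rot: [-180.0, 0.0, 77.2]
ft_force: [-0.5, -0.0, -0.4]
grip_width: -0.3
gripper_force: 0.0
```

```bash
python3 - <<'E'
from h import *
s=get_state();print(L(s['eef_pos']),s['ft_force'])
c=camera("side")[130:280,260:410]
cv2.imwrite("pics/m2.png",cv2.resize(c,(600,600),interpolation=2))
E
```

```text
[ 83.96704813 -21.4957204   84.05309677] [-0.47996442 -0.02329839 -0.42189383]
```

View pics/m2.png

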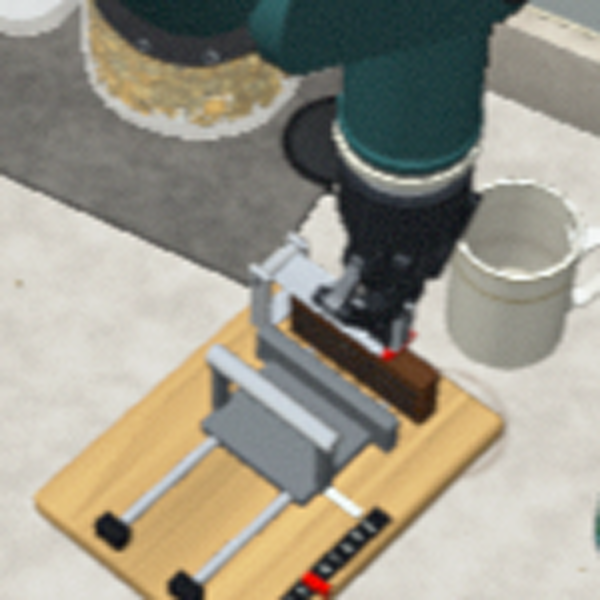

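The side view shows the strap nearly level, with the fingertips on the red roll at about (390,352) in the crop. I'll press down gently until it stops.

Emit:
{"method": "apply_moves", "body": {"steps": [{"tx":0,"ty":0,"tz":0.0015,"roll":0,"jaw":0},{"tx":0,"ty":0,"tz":0.0015,"roll":0,"jaw":0},{"tx":0,"ty":0,"tz":0.001,"roll":0,"jaw":0},{"tx":0,"ty":0,"tz":0,"roll":0,"jaw":0}]}}

```text
time_s: 5.15
eef_pos: [627.9, -5.9, 81.5]
ee_rot: [179.9, 0.0, 77.2]
ft_force: [-2.7, 0.1, 8.0]
grip_width: -0.0
gripper_force: 4.2
```

Emit:
{"method": "apply_moves", "body": {"steps": [{"tx":0,"ty":0,"tz":0.001,"roll":0,"jaw":0},{"tx":0,"ty":0,"tz":0.001,"roll":0,"jaw":0},{"tx":0,"ty":0,"tz":0,"roll":0,"jaw":0},{"tx":0,"ty":0,"tz":0,"roll":0,"jaw":0}]}}

```text
time_s: 5.55
eef_pos: [628.1, -6.0, 80.8]
ee_rot: [179.9, 0.0, 77.2]
ft_force: [-4.8, 1.1, 17.7]
grip_width: 0.1
gripper_force: 9.0
```

The stop is firm at z 80.8, so the hasp is closed. I'll lift, then move over the bar with the gripper part open.

Emit:
{"method": "apply_moves", "body": {"steps": [{"tx":0,"ty":0,"tz":-0.02,"roll":0,"jaw":0},{"tx":0,"ty":0,"tz":-0.03,"roll":0,"jaw":0},{"tx":0,"ty":0,"tz":-0.03,"roll":0,"jaw":0.6},{"tx":0.011,"ty":-0.042,"tz":0,"roll":0,"jaw":0.6},{"tx":0.011,"ty":-0.042,"tz":0,"roll":0,"jaw":0.6}]}}

```text
time_s: 6.05
eef_pos: [551.5, 34.2, 159.6]
ee_rot: [179.8, -0.0, 77.2]
ft_force: [-1.1, 0.5, 0.2]
grip_width: 43.2
gripper_force: 0.0
```

```bash
python3 - <<'E'
from h import *
s=get_state();print(L(s['eef_pos']),s['ft_force'],s['ee_rot'],s['grip_width'])
c=camera("side"); cv2.imwrite("pics/m3.png",cv2.resize(c[130:310,250:400],(500,600),interpolation=2))
hsv=cv2.cvtColor(c[160:310,255:400],cv2.COLOR_BGR2HSV)
r=cv2.inRange(hsv,(0,150,120),(7,255,255))|cv2.inRange(hsv,(173,150,120),(180,255,255))
N,_,st,ce=cv2.connectedComponentsWithStats(r)
print([(st[i,4],(ce[i]+[255,160]).round(1)) for i in range(1,N)], 'closed tip',proj("side",W((84,-26,77))),'th0.1',proj("side",W((84,-26,87))))
E
```

```text
[  1.02658384   0.54616716 159.55514586] [-1.09770563  0.52282248  0.24108405] [ 1.79787621e+02 -3.76082321e-02  7.71598805e+01] 43.24966851537409
[(np.int32(25), array([358.6, 216.7])), (np.int32(26), array([338.6, 275.3]))] closed tip [358.68266192 216.64200195] th0.1 [358.9121217  214.22950807]
```

View pics/m3.png

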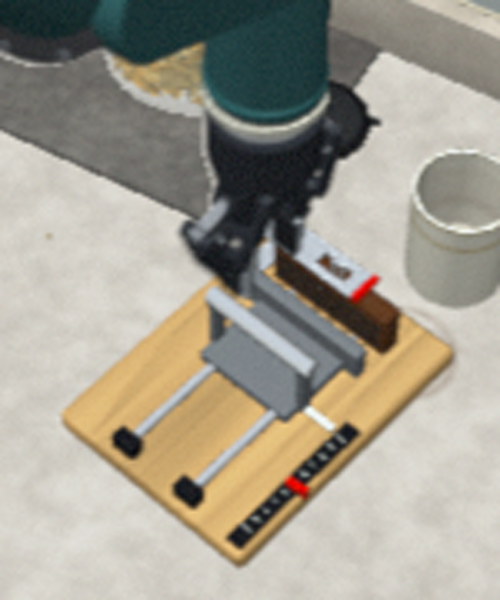

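The view shows the hasp flat with the staple through its slot. The roll is at (358.6,216.7), and the closed-hasp prediction is (358.7,216.6). Next I'll lower over the bar and grip it.

Emit:
{"method": "apply_moves", "body": {"steps": [{"tx":0,"ty":-0.001,"tz":0.03,"roll":0,"jaw":0.6},{"tx":0,"ty":0,"tz":0.03,"roll":0,"jaw":0.6},{"tx":0,"ty":0,"tz":0.02,"roll":0,"jaw":0.6},{"tx":0,"ty":0,"tz":0.01,"roll":0,"jaw":0.6},{"tx":0,"ty":0,"tz":0,"roll":0,"jaw":0.6}]}}

```text
time_s: 6.6
eef_pos: [548.5, 34.4, 67.1]
ee_rot: [-179.8, 0.0, 77.2]
ft_force: [0.8, -0.1, 0.5]
grip_width: 51.2
gripper_force: 0.0
```

Emit:
{"method": "apply_moves", "body": {"steps": [{"tx":0,"ty":0,"tz":0,"roll":0,"jaw":0.3},{"tx":0,"ty":0,"tz":0,"roll":0,"jaw":0},{"tx":0,"ty":0,"tz":0,"roll":0,"jaw":0},{"tx":0,"ty":0,"tz":0,"roll":0,"jaw":0},{"tx":0,"ty":0,"tz":0,"roll":0,"jaw":0}]}}

```text
time_s: 7.1
eef_pos: [551.7, 34.0, 69.6]
ee_rot: [179.7, -0.0, 77.2]
ft_force: [3.9, -0.6, 6.4]
grip_width: 12.2
gripper_force: 58.7
```

Emit:
{"method": "apply_moves", "body": {"steps": [{"tx":0,"ty":-0.008,"tz":0,"roll":0,"jaw":0},{"tx":0,"ty":-0.01,"tz":0,"roll":0,"jaw":0},{"tx":0,"ty":-0.01,"tz":0,"roll":0,"jaw":0},{"tx":0,"ty":-0.01,"tz":0,"roll":0,"jaw":0},{"tx":0,"ty":-0.008,"tz":0,"roll":0,"jaw":0}]}}

```text
time_s: 7.6
eef_pos: [508.2, 43.7, 69.7]
ee_rot: [179.6, -0.0, 77.2]
ft_force: [8.3, -3.7, 0.8]
grip_width: 12.1
gripper_force: 59.1
```

Emit:
{"method": "apply_moves", "body": {"steps": [{"tx":0,"ty":0,"tz":0,"roll":0,"jaw":0},{"tx":0,"ty":0,"tz":0,"roll":0,"jaw":0},{"tx":0,"ty":0,"tz":0,"roll":0,"jaw":0}]}}

```text
time_s: 7.9
eef_pos: [508.5, 43.7, 69.6]
ee_rot: [179.6, -0.0, 77.2]
ft_force: [7.2, -4.9, 2.3]
grip_width: 12.2
gripper_force: 59.3
```

```bash
python3 - <<'E'
from h import *
s=get_state();print(L(s['eef_pos']),s['ft_force'],s['ee_rot'],s['grip_width'],s['gripper_force'])
out=[]
for n,(x0,y0,x1,y1) in dict(side=(310,240,360,290),top=(335,230,385,280)).items():
    im=np.mean([camera(n) for _ in range(4)],0).astype(np.uint8)
    cv2.imwrite(f"pics/raw_{n}.png",im)
    out.append(cv2.resize(im[y0:y1,x0:x1],(400,400),interpolation=cv2.INTER_NEAREST))
    hsv=cv2.cvtColor(im[y0:y1,x0:x1],cv2.COLOR_BGR2HSV)
    for nm,m in (('red',cv2.inRange(hsv,(0,150,100),(7,255,255))|cv2.inRange(hsv,(173,150,100),(180,255,255))),('white',cv2.inRange(hsv,(0,0,175),(180,60,255)))):
        N,_,st,ce=cv2.connectedComponentsWithStats(m)
        for i in range(1,N):
            if st[i,4]>3: p=ce[i]+[x0,y0]; print(n,nm,st[i],p.round(1),'local z34',L(plane(n,p,34)).round(1))
cv2.imwrite("pics/m4.png",np.hstack(out))
E
```

```text
[-42.98225852   0.16701648  69.62328948] [ 7.15531369 -4.90689428  2.26403207] [ 1.79573486e+02 -1.02260530e-02  7.72434419e+01] 12.20148156268278 59.297781586647034
side red [25 33  8  7 28] [338.5 275.5] local z34 [-51.6 -83.9  34. ]
side white [ 7  0 14 14 77] [323.2 247. ] local z34 [-17.9  -3.8  34. ]
side white [33  0  4  3  8] [344.2 240.9] local z34 [ 30.1 -29.3  34. ]
side white [ 0 25  9 10 29] [314.2 269.1] local z34 [-77.9 -30.1  34. ]
side white [19 24  9  7 29] [333. 267.] local z34 [-43.3 -58.9  34. ]
side white [ 24  25  26  25 341] [350.6 281. ] local z34 [ -43.6 -114.4   34. ]
top white [ 37   0  13  24 158] [378.9 237.8] local z34 [   9.4 -125.    34. ]
top white [14 20  7  4 21] [352.  251.3] local z34 [-43.  -60.8  34. ]
top white [42 39  5  4 15] [379.3 270.5] local z34 [ -78.1 -144.1   34. ]
top white [43 46  3  4  5] [379.2 277.8] local z34 [ -97.6 -147.8   34. ]
```

View pics/m4.png

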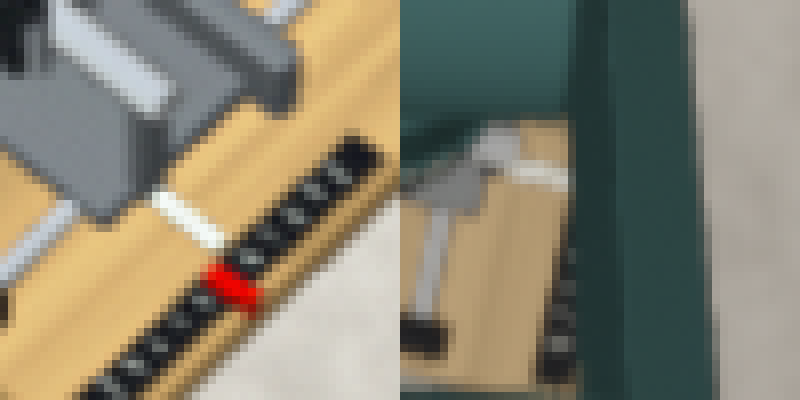

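In the side crop the pointer tip is at about (222,240) and the mark at (233,287). That puts the pointer at local x −43.2 and the mark at −51.5, so I'll pull 8.3 mm further.

Emit:
{"method": "apply_moves", "body": {"steps": [{"tx":0,"ty":-0.004,"tz":0,"roll":0,"jaw":0},{"tx":0,"ty":-0.0043,"tz":0,"roll":0,"jaw":0},{"tx":0,"ty":0,"tz":0,"roll":0,"jaw":0},{"tx":0,"ty":0,"tz":0,"roll":0,"jaw":0},{"tx":0,"ty":0,"tz":0,"roll":0,"jaw":0}]}}

```text
time_s: 8.8
eef_pos: [500.8, 45.4, 69.6]
ee_rot: [179.5, -0.0, 77.2]
ft_force: [7.2, -5.6, 2.0]
grip_width: 12.0
gripper_force: 59.3
```

```bash
python3 - <<'E'
from h import *
s=get_state();print(L(s['eef_pos']),s['ft_force'],s['grip_width'],s['gripper_force'])
im=np.mean([camera("side") for _ in range(4)],0).astype(np.uint8)
hsv=cv2.cvtColor(im[240:290,310:360],cv2.COLOR_BGR2HSV)
for nm,m in (('red',cv2.inRange(hsv,(0,150,100),(7,255,255))|cv2.inRange(hsv,(173,150,100),(180,255,255))),('white',cv2.inRange(hsv,(0,0,175),(180,60,255)))):
    N,_,st,ce=cv2.connectedComponentsWithStats(m)
    for i in range(1,N):
        if 12<st[i,4]<60: p=ce[i]+[310,240]; print(nm,st[i],p.round(1),L(plane("side",p,34)).round(1))
cv2.imwrite("pics/m5.png",cv2.resize(im[200:300,290:390],(600,600),interpolation=2))
E
```

```text
[-50.82231685   0.11368743  69.63797729] [ 7.23690873 -5.64675082  1.99072136] 12.002823362387415 59.26726162433624
red [25 33  8  7 28] [338.5 275.5] [-51.6 -83.9  34. ]
white [31  0  6  5 14] [343.2 241.9] [ 26.2 -29.4  34. ]
white [ 0 27  7  8 21] [313.  270.1] [-81.9 -30.1  34. ]
white [16 26 10  7 30] [330.8 269. ] [-51.  -58.8  34. ]
```

View pics/m5.png

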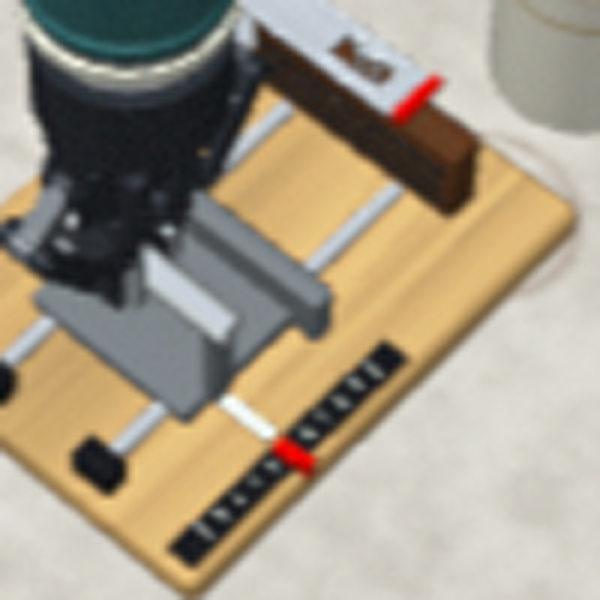

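The pointer at (247,417) lies in line with the mark at (295,454), with a residual of about 0.6 mm. The hasp is still closed and the grip is steady, so I'll hand in.

```bash
python3 -c "
from station import *
print(sign_off())"
```

```text
the job is handed in; nothing more can be done
None
```

The job is handed in: the hasp was closed first, and the gripper now holds the jaw with its pointer about 0.6 mm from the red mark by camera measurement; `sign_off` gave no verdict.

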